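# Turn the condiment carousel to bring the pepper mill to the front

## Task

Push the condiment carousel round by the upright pegs on its rim until the pepper mill (the container with the crank) stands at the front, lined up with the pointer that sticks out from the carousel's fixed foot, and leave the carousel standing still. Push gently with the fingertips or the outside of the fingers: do not grip the carousel, do not touch, lift or tip any of the containers on it, and leave everything else on the table where it is.

Things in the scene. Friction and masses are not known exactly. Their poses are not given: they have to be found in the camera images.
- foot: The carousel's fixed foot: black plastic disc, 200 mm wide, 18 mm high, with a flat black pointer (34 mm wide, 10 mm thick) that runs out along the foot's own -x axis from under the tray to a point 220 mm from the centre. The pointer marks the front; it may be up to 0.45 rad off the robot's direction. Origin: on the turning axis at table height.
- carousel: The turning tray: round wooden plate 320 mm wide, 12 mm thick, origin on the turning axis at its underside, 20 mm above the table (top at 32 mm). Turns about z either way, more than a full turn; friction about 0.2 N m (1.5 N at a peg); it stays where left. Four wells (dark rings 63 mm wide, 16 mm high), centres 58 mm from the axis on its x, y, -x and -y axes.
- peg0 (a point): Centre of the top of one of the six identical upright round steel pegs on the tray's rim, the one on the tray's own +x axis. Pegs are 16 mm thick, stand 150 mm from the turning axis, 60 degrees apart, and their tops are 82 mm above the table (50 mm above the plate).
- mill_mid (a point): The pepper mill: steel, 52 mm wide at the foot, waisted, 97 mm tall, and the only container with a crank (flat arm and small upright knob, reaching 39 mm from its axis, top at 127 mm). Stands loose in one of the carousel's four wells. Not to be touched. This point is on its axis, half-way up (55 mm above the plate it stands on). It can be in any of the four wells.
- jar_mid (a point): A straight steel jar with a flat lid, 55 mm wide, 74 mm tall. Stands loose in one of the carousel's four wells. Not to be touched. This point is on its axis, half-way up (37 mm).
- shaker_mid (a point): A steel shaker with a domed top, 52 mm wide, 90 mm tall. Stands loose in one of the carousel's four wells. Not to be touched. This point is on its axis, half-way up (45 mm).
- cruet_mid (a point): A steel cruet with a narrow neck, 52 mm wide, 104 mm tall. Stands loose in one of the carousel's four wells. Not to be touched. This point is on its axis, half-way up (52 mm).
- ramekin: White ramekin, 72 mm wide, 34 mm high, on the table beside the pointer, about 260 mm from the turning axis; the origin is at the centre of its underside. Bystander.
- spoon: Steel spoon, 170 mm long, lying on the table on the other side of the pointer, about 260 mm from the turning axis; origin at its middle, on the table. Bystander.
- plate_a: Blue dinner plate, 230 mm wide, 22 mm high, to the robot's left; the origin is at the centre of its underside. Bystander.
- plate_b: Blue dinner plate, 230 mm wide, 22 mm high, to the robot's right; the origin is at the centre of its underside. Bystander.

How it is judged (in metres and radians):
At the end, for the whole second after the job is handed in: The pepper mill's axis is on the pointer's side of the turning axis and within 10 mm of the pointer's centre line (about 10 degrees of turn), all four containers stand upright (within 0.15 rad) and seated in their wells (within 6 mm), and the carousel is at rest (below 0.05 rad/s) (x of mill_mid in the frame of foot below -0.045 m and y of mill_mid in the frame of foot between -0.01 and 0.01 m and angular speed of carousel below 0.05 rad/s and angle between each of mill_mid, jar_mid, shaker_mid, cruet_mid's own z axis and vertical below 0.15 rad and z of mill_mid in the frame of carousel below 0.073 m and z of jar_mid in the frame of carousel below 0.055 m and z of shaker_mid in the frame of carousel below 0.063 m and z of cruet_mid in the frame of carousel below 0.07 m); the robot touches nothing.
It fails at once if a container is lifted out of its well or tipped (z of mill_mid in the frame of carousel above 0.079 m or angle between any of mill_mid, jar_mid, shaker_mid, cruet_mid's own z axis and vertical above 0.35 rad or z of jar_mid in the frame of carousel above 0.061 m or z of shaker_mid in the frame of carousel above 0.069 m or z of cruet_mid in the frame of carousel above 0.076 m).
It fails at once if the robot touches a container (over 1 N) (contact force between any of the fingers, the arm and mill above 1 N or contact force between any of the fingers, the arm and jar above 1 N or contact force between any of the fingers, the arm and shaker above 1 N or contact force between any of the fingers, the arm and cruet above 1 N).
It fails at once if the carousel is gripped or pressed hard (over 20 N) (contact force between any of the fingers, the arm and carousel above 20 N).
It fails at once if something else on the table is moved by more than 20 mm (distance of any of ramekin, spoon, plate_a, plate_b from where it was at the start of the episode above 0.02 m).
It also fails if it takes over 64 s, if anything falls off the work surface, if the arm or the gripper's body presses on something with over 40 N, if the wrist force passes 120 N, or if a joint passes its speed limit or range.

## Robot

A 6-joint arm with a two-finger parallel gripper is mounted at the origin on the work surface. World frame = base frame: x ahead of the robot, y to its left, z up, the work surface at z = 0. Lengths are in mm, angles in rad, forces in N, time in s.
With the tool pointing down it reaches from about 275 to 750 mm from the base axis. Payload 10.2 kg.
Tool frame: the origin (TCP) lies where the fingers leave the gripper's body, on its centre line; the fingertips stand 73 mm ahead of it and the grasp point (between the pads) lies 54 mm ahead of it; z points along the fingers, y is the line along which they close (so a half turn about z gives the same grasp; the last joint's range is limited). The gripper opens to 85 mm and grips with 20 to 120 N. Pads are 22 mm wide; open, the fingers measure 114 mm over their backs; the gripper's body (76 mm by 85 mm) begins 54 mm behind the grasp point. The pads swing forward as they close: fully open they stand 13 mm farther back than shut.
Start: joints at [-0.223, 0.313, 1.498, -0, 1.331, -0.223], TCP at [525.006, -0.014, 303.894] pointing down, gripper open.
Joint ranges: [-2.94, 2.94], [-0.97, 2.17], [0.19, 2.56], [-1.23, 4.37], [0.02, 3.11], [-2.88, 2.88]. Speed limits (rad/s): [2.39, 2.39, 3.01, 3.14, 3.14, 3.14].

## Interface

Orientations are given as a unit quaternion [w, x, y, z].
In Python, from rig import ctrl gives the robot as it stands.
- The arm moves only by the shell command python3 -m creep 'ROWS' [OPENING] [FORCE]. ROWS is JSON, a list that holds one entry, the list of rows, each a list of 6 numbers: the shift along the world's x, y, z in units of 25 mm (1.0 is 25 mm), then the turn, a rotation vector about the world's x, y, z in units of 5 degrees (1.0 is 5 degrees). In form: [[[x, y, z, ax, ay, az], ...]]. A call has 1 to 20 rows; each row is the pose to reach, as a shift and turn from the pose commanded when the call began; what a row does not reach only later rows make up. A row lasts 1/12 s, in which the tool goes at most 41.7 mm and 7.16 degrees, less where a joint would pass 70% of its speed; a pose out of reach is approached as far as the arm can. A call with a gripper value outside its range is refused whole. OPENING is the finger opening in mm, from 0 to 85.4, set as the call begins (- or left out, the last holds). The fingers move at their own pace and stop on an object; FORCE is the grip in N (left out, the last holds). Time passes only in rows, so rows that repeat a pose let the fingers close. It gives the time, the measured TCP pose, the force, the opening and the grip force at its end, in the units of the state.
- ctrl.sense(): the state, without advancing time (a new reading comes with each control period).
- ctrl.capture(name): name is "scene" or "side" or "wrist"; returns a dict with "image" (420x560x3 uint8, red, green, blue), "fx", "fy", "cx", "cy" (pixels), "R" (3x3) and "t" (3): a world point X has camera coordinates R X + t. Camera axes: x right, y down, z forward; pixel columns grow to the right and rows downward; lengths in mm; the calibration is good to about 2 mm. A picture is of the moment at which its call begins. There is no depth.
- ctrl.finish_job(): hands the job in; it is judged then, once.
The state is a dict: "time_s": time; "joints": joint angles; "dq": joint speeds; "tau": joint torques, N m; "eef_pos": TCP position; "ee_rot": TCP orientation; "force": force on the tool from outside, world axes, zero at the start; "wrist_torque": the same for the moment, N m; "grip_width": opening from 0.0 (shut) to 1.0 (fully open); "grip_force": force on a finger pad.
Only numpy, scipy, OpenCV 4.12 (cv2) and the standard library are available. Lean on these libraries where they do the work, as an engineer would, in place of code of your own. Each camera call takes 0.05 s, during which the arm holds its last target. There are 200 camera calls.

## Working session

There is one attempt and no reset: what is moved stays moved. The work goes in short steps, Python scripts to look and compute and a shell command to move; the robot and the scene stay as the last step left them, time stands still between calls to the robot, and variables do not carry over. Pictures are saved under pics/ and viewed, at most 10 in all, crops included, and the job is handed in when it is done.

```bash
mkdir -p pics; python3 - <<'E'
from rig import ctrl
import cv2,pickle
d={}
for n in("scene","side"):
    c=ctrl.capture(n);d[n]=c;cv2.imwrite(f"pics/{n}0.png",c["image"][:,:,::-1])
    print(n,c["fx"],c["cx"],c["cy"],c["R"],c["t"])
print(ctrl.sense())
E
```

```text
scene 452.2169443831049 280.4252003301208 208.1477078151885 [[ 0.71242178  0.70152565  0.01780348]
 [ 0.37133324 -0.3553309  -0.85781792]
 [-0.59545515  0.61773919 -0.51364526]] [-395.38027715 -119.32165899 1860.7805856 ]
side 405.18755402780346 280.84530811113126 209.7696782744888 [[ 0.83799082 -0.54565563  0.00559655]
 [-0.41652694 -0.64623983 -0.63943678]
 [ 0.35252899  0.53351103 -0.76882331]] [-462.19911691  285.17179359 1168.25050554]
{'time_s': 0.1, 'joints': array([-2.23414329e-01,  3.13396536e-01,  1.49838084e+00,  1.40380337e-05,
        1.33104013e+00, -2.23435781e-01]), 'dq': array([-0.00077151, -0.00127185, -0.00329341,  0.0004013 ,  0.00058543,
       -0.0010372 ]), 'tau': array([ 2.30574413e-03, -4.12899542e+01, -2.60142785e+01, -1.81123951e-04,
        3.02137116e-03,  1.15447833e-05]), 'eef_pos': array([5.24840049e+02, 1.92081474e-02, 3.03383561e+02]), 'ee_rot': array([-5.21871379e-04,  7.07100246e-01,  7.07113051e-01, -3.20567023e-04]), 'force': array([-0.52156011,  0.09151129,  0.33906983]), 'wrist_torque': array([3.69534218e-03, 4.19966894e-02, 7.09808382e-06]), 'grip_force': 0.0, 'grip_width': 1.0033705718279655}
```

View pics/scene0.png

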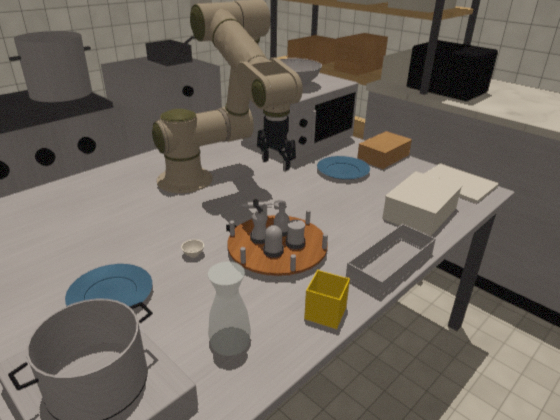

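View pics/side0.png

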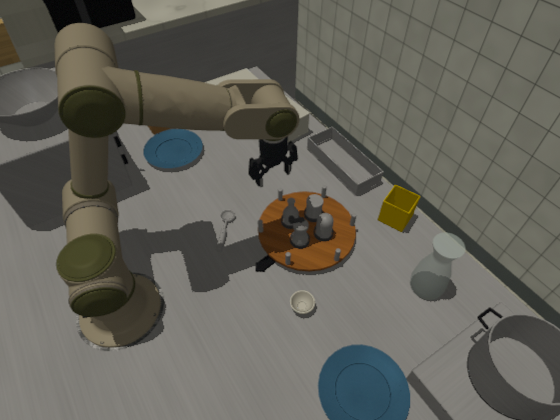

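The scene view shows the tray near (277,243). The side view shows it near (307,230), with the pointer tip at (264,265), the ramekin at (303,302) and the spoon at (225,225). Next I'll fit the tray and zoom in.

```bash
cat > h.py <<'E'
import numpy as np,cv2
from rig import ctrl
def cast(c,uv,z):
    uv=np.atleast_2d(np.float64(uv));R=np.array(c["R"]);t=np.array(c["t"])
    d=np.c_[(uv[:,0]-c["cx"])/c["fx"],(uv[:,1]-c["cy"])/c["fy"],np.ones(len(uv))]@R
    o=-R.T@t
    return (o+d*((z-o[2])/d[:,2])[:,None])[:,:2]
def proj(c,X):
    p=np.atleast_2d(X)@np.array(c["R"]).T+c["t"]
    return np.c_[p[:,0]/p[:,2]*c["fx"]+c["cx"],p[:,1]/p[:,2]*c["fy"]+c["cy"]]
def blob(m,near):
    n,l,s,cen=cv2.connectedComponentsWithStats(m.astype(np.uint8))
    return l,s,cen
def tray(c,box):
    im=c["image"];h=cv2.cvtColor(im,cv2.COLOR_RGB2HSV)
    m=((h[...,0]<18)&(h[...,1]>130)&(h[...,2]>60)).astype(np.uint8)
    k=np.zeros_like(m);x0,y0,x1,y1=box;k[y0:y1,x0:x1]=m[y0:y1,x0:x1]
    k=cv2.morphologyEx(k,cv2.MORPH_OPEN,np.ones((2,2)))
    p=np.argwhere(k)[:,::-1]
    hull=cv2.convexHull(p.astype(np.int32))[:,0]
    W=cast(c,hull,32);(e,r)=cv2.minEnclosingCircle(W.astype(np.float32))
    return e,r
E
python3 - <<'E'
from h import *
for n,b,crop in(("scene",(215,200,340,280),(215,185,340,280)),("side",(245,180,370,280),(190,170,370,330))):
    c=ctrl.capture(n);print(n,tray(c,b))
    x0,y0,x1,y1=crop;s=min(800//(x1-x0),600//(y1-y0))
    print(s);cv2.imwrite(f"pics/{n}z.png",cv2.resize(c["image"][y0:y1,x0:x1,::-1],None,fx=s,fy=s,interpolation=cv2.INTER_CUBIC))
E
```

```text
scene ((617.918701171875, -79.09248352050781), 161.4822998046875)
6
side ((603.1802368164062, -75.80268859863281), 159.46871948242188)
3
```

View pics/scenez.png

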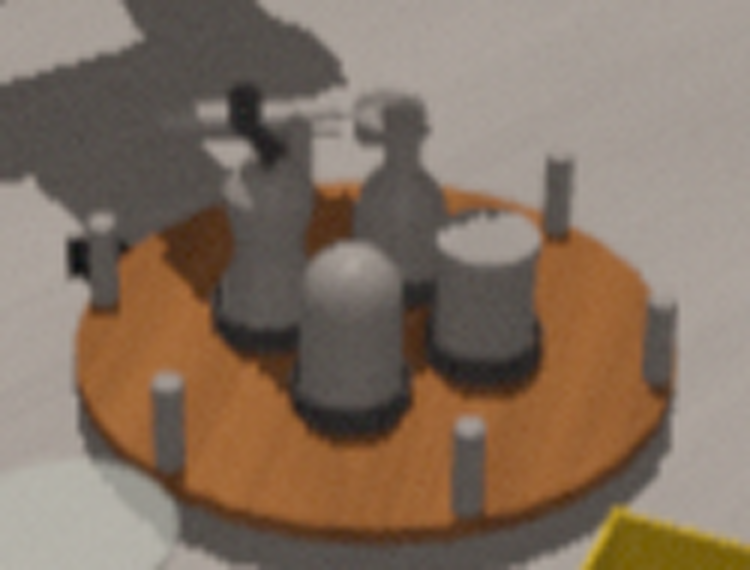

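View pics/sidez.png

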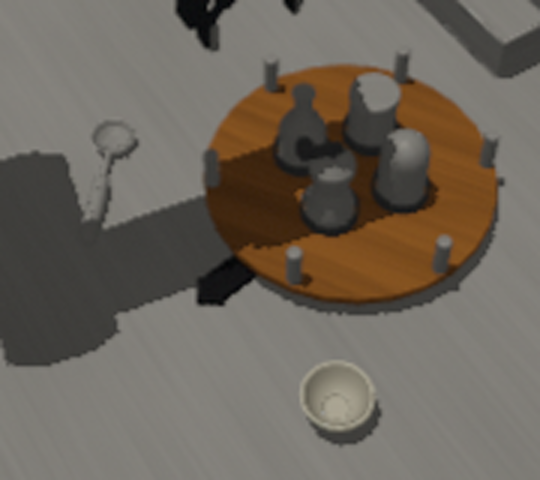

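The scene crop shows the mill (with the crank) at the left, the shaker in front, the jar at the right and the cruet at the back. The side crop shows all six peg tops, the mill ring at about (330,210) and the pointer running to about (200,292).

```bash
python3 - <<'E'
from h import *
c=ctrl.capture("side")
S=lambda p:np.array(p)/3+[190,170]
P=cast(c,S([(271,62),(402,52),(490,140),(443,242),(294,253),(210,155)]),82)
C=P.mean(0);print("centre",C);d=P-C
for q in d:print("peg",(q+C).round(),np.hypot(*q).round(1),np.degrees(np.arctan2(q[1],q[0])).round(1))
def show(n,uv,z):
    q=cast(c,S([uv]),z)[0];print(n,q.round(),np.hypot(*(q-C)).round(1),np.degrees(np.arctan2(*(q-C)[::-1])).round(1))
show("mill ring",(330,210),40)
show("cruet",(299,155),40);show("jar",(371,132),40);show("shaker",(402,188),40)
show("spoonhead",(114,138),5);show("spoonend",(93,230),2);show("ram",(338,397),30)
h=cv2.cvtColor(c["image"],cv2.COLOR_RGB2HSV)[...,2];m=np.zeros_like(h);m[253:274,250:276]=h[253:274,250:276]<45
p=np.argwhere(m)[:,::-1];W=cast(c,p,10);print(len(p),W.mean(0))
vx,vy,x,y=cv2.fitLine(W.astype(np.float32),cv2.DIST_L2,0,.01,.01).ravel();print("ptr dir",np.degrees(np.arctan2(vy,vx)),"mean ang",np.degrees(np.arctan2(*(W.mean(0)-C)[::-1])))
r=W-C;print("r max",np.hypot(*r.T).max(), W[np.hypot(*r.T).argmax()])
c2=ctrl.capture("scene");A=lambda p:np.array(p)/6+[215,185]
P2=cast(c2,A([(103,218),(168,380),(470,425),(660,300),(558,158)]),82)
print(P2.round(), cv2.minEnclosingCircle(P2.astype(np.float32)))
q=cast(c2,A([(262,320),(352,400),(485,355),(405,275)]),40);print("rings",q, q.mean(0))
E
```

```text
centre [602.7062553  -72.74742328]
peg [597.  74.] 146.9 92.1
peg [729.   7.] 149.7 32.3
peg [ 731. -145.] 147.3 -29.3
peg [ 609. -220.] 147.5 -87.6
peg [ 478. -151.] 147.3 -147.9
peg [472.  -2.] 148.9 151.5
mill ring [ 556. -104.] 56.5 -146.4
cruet [569. -25.] 58.0 125.3
jar [654. -42.] 60.1 31.1
shaker [ 637. -122.] 59.8 -55.5
spoonhead [422. 132.] 272.8 131.5
spoonend [343.  34.] 280.3 157.6
ram [ 443. -281.] 262.5 -127.6
194 [425.11451198 -99.4306937 ]
ptr dir 10.111169 mean ang -171.45519113953947
r max 214.11342586153648 [ 392.06580568 -111.15523655]
[[ 483. -148.]
 [ 616. -219.]
 [ 743. -140.]
 [ 738.    6.]
 [ 609.   73.]] ((610.616943359375, -71.14695739746094), 149.13882446289062)
rings [[ 565.91273861 -110.53716793]
 [ 649.42900754 -126.23524832]
 [ 669.6438828   -48.91505809]
 [ 588.52955483  -25.44453392]] [618.37879595 -77.78300207]
```

The pegs sit at about 32° + 60k, the mill is at about -147° and the pointer is at about -170.5°. The tray therefore has to turn about 23° clockwise. I'll push the left peg, at about (600,77), in +x with closed fingers, their tips at about z 62.

```bash
python3 -m creep '[[[0.5,1.2,0,0,0,0],[0.8,2.4,0,0,0,0],[0.8,3.1,0,0,0,0],[0.8,3.1,-1.4,0,0,0],[0.8,3.1,-2.8,0,0,0],[0.8,3.1,-4,0,0,0],[0.8,3.1,-4,0,0,0],[0.8,3.1,-4,0,0,0],[0.8,3.1,-4,0,0,0]]]' 0 20
python3 - <<'E'
from h import *
c=ctrl.capture("wrist");cv2.imwrite("pics/w1.png",c["image"][:,:,::-1])
e=ctrl.sense()["eef_pos"];print(e,proj(c,[[e[0],e[1],e[2]-73],[600,77,82]]))
E
```

```text
time_s: 1.05
eef_pos: [545.8, 77.4, 205.9]
ee_rot: [0.001, 0.707, 0.707, 0.001]
force: [-0.7, 0.1, 0.9]
grip_width: -0.003
grip_force: 0.0
[545.90634053  77.34958154 206.18326291] [[286.76078949 267.06042831]
 [375.32665755 231.44839708]]
```

View pics/w1.png

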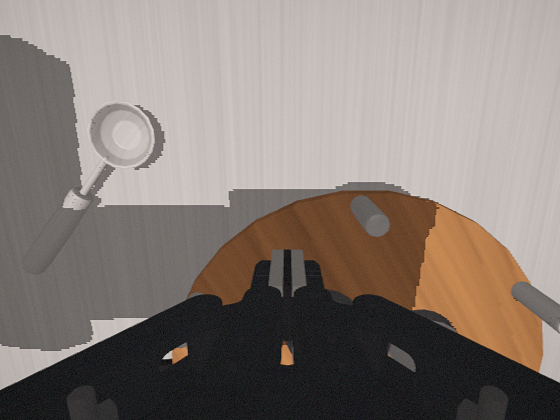

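The wrist view shows the peg top at (376,226), where I predicted it, with the closed fingers at about (287,270). I'll descend and push part of the way.

```bash
python3 -m creep '[[[0,0.1,-1,0,0,0],[0,0.1,-2,0,0,0],[0,0.1,-2.8,0,0,0],[0,0.1,-2.8,0,0,0],[0.3,0.1,-2.8,0,0,0],[0.6,0.1,-2.8,0,0,0],[0.8,0.1,-2.8,0,0,0],[0.9,0.1,-2.8,0,0,0],[1,0.1,-2.8,0,0,0],[1.1,0.1,-2.8,0,0,0],[1.2,0.1,-2.8,0,0,0],[1.3,0.1,-2.8,0,0,0],[1.4,0.1,-2.8,0,0,0],[1.5,0.1,-2.8,0,0,0],[1.5,0.1,-2.8,0,0,0]]]'
python3 -m creep '[[[0.1,0,0,0,0,0],[0.2,0,0,0,0,0],[0.3,0,0,0,0,0],[0.4,0,0,0,0,0],[0.5,0,0,0,0,0],[0.6,-0.05,0,0,0,0],[0.7,-0.1,0,0,0,0],[0.8,-0.1,0,0,0,0],[0.9,-0.15,0,0,0,0],[1,-0.2,0,0,0,0],[1.1,-0.2,0,0,0,0],[1.2,-0.25,0,0,0,0],[1.2,-0.25,0,0,0,0],[1.2,-0.25,0,0,0,0]]]'
python3 - <<'E'
from h import *
c=ctrl.capture("side");x0,y0,x1,y1=190,170,370,330
cv2.imwrite("pics/side2.png",cv2.resize(c["image"][y0:y1,x0:x1,::-1],None,fx=3,fy=3,interpolation=cv2.INTER_CUBIC))
E
```

```text
time_s: 2.35
eef_pos: [582.9, 80.0, 133.9]
ee_rot: [0.0, 0.707, 0.707, 0.0]
force: [-0.4, -0.9, 0.7]
grip_width: 0.002
grip_force: 0.0
time_s: 3.52
eef_pos: [612.8, 73.6, 134.0]
ee_rot: [0.0, 0.707, 0.707, 0.0]
force: [0.0, 0.8, -0.1]
grip_width: -0.003
grip_force: 0.0
```

View pics/side2.png

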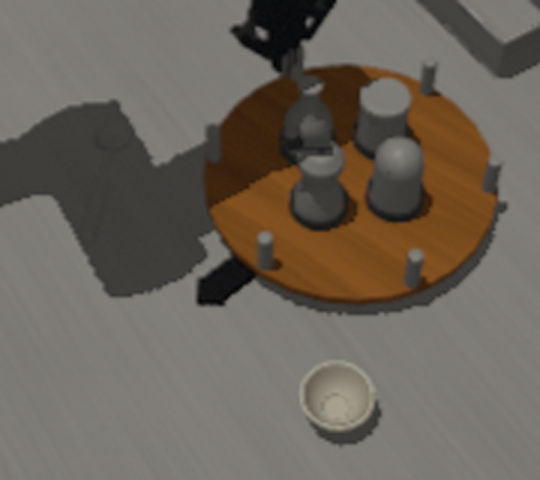

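The tray turned. The side crop now has peg tops at (265,237), (415,255), (492,165), (429,65) and (212,127), and the mill ring at about (320,208).

```bash
python3 - <<'E'
from h import *
c=ctrl.capture("side");C=np.array([602.7,-72.7])
S=lambda p:np.array(p)/3+[190,170]
d=lambda uv,z:[np.degrees(np.arctan2(q[1],q[0])).round(1) for q in cast(c,S(uv),z)-C]
print(d([(265,237),(415,255),(492,165),(429,65),(212,127)],82),d([(320,208)],40))
print("ptr tip edges",d([(198,283),(222,302),(200,300)],10), cast(c,S([(198,283),(222,302),(200,300)]),10))
h=cv2.cvtColor(c["image"],cv2.COLOR_RGB2HSV)[...,2];m=np.zeros_like(h);m[253:274,250:276]=h[253:274,250:276]<45
W=cast(c,np.argwhere(m)[:,::-1],10);r=np.hypot(*(W-C).T)
for a in range(165,220,8):
    s=(r>a)&(r<a+8);v=W[s]-C
    if s.any():
        t=np.degrees(np.arctan2(v[:,1],v[:,0]))%360;print(a,s.sum(),t.min().round(1),t.max().round(1),((t.min()+t.max())/2).round(1))
E
```

```text
[np.float64(-161.3), np.float64(-100.3), np.float64(-42.4), np.float64(18.8), np.float64(136.9)] [np.float64(-156.7)]
ptr tip edges [np.float64(-175.4), np.float64(-165.7), np.float64(-170.6)] [[ 401.72821052  -88.99894678]
 [ 410.66208283 -121.77089921]
 [ 393.02849443 -107.56127646]]
165 27 183.4 194.2 188.8
173 23 183.6 194.3 188.9
181 24 183.9 193.7 188.8
189 26 184.0 193.9 188.9
197 24 184.9 193.9 189.4
205 12 186.0 192.1 189.0
213 2 189.1 190.3 189.7
```

About 9.5° is left, which is about 24 mm at the peg. After pushing, I'll back off 20 mm in -x and rise.

```bash
python3 -m creep '[[[0.1,0,0,0,0,0],[0.2,-0.05,0,0,0,0],[0.3,-0.1,0,0,0,0],[0.4,-0.1,0,0,0,0],[0.5,-0.15,0,0,0,0],[0.6,-0.2,0,0,0,0],[0.7,-0.2,0,0,0,0],[0.8,-0.25,0,0,0,0],[0.9,-0.25,0,0,0,0],[0.95,-0.3,0,0,0,0],[0.95,-0.3,0,0,0,0],[0.95,-0.3,0,0,0,0],[0.7,-0.2,0,0,0,0],[0.3,0,0,0,0,0],[0,0.2,0,0,0,0],[0,0.2,1.5,0,0,0],[0,0.2,3,0,0,0],[0,0.2,4.5,0,0,0],[0,0.2,6,0,0,0],[0,0.2,6,0,0,0]]]'
python3 - <<'E'
from h import *
c=ctrl.capture("side");x0,y0,x1,y1=190,170,370,330
cv2.imwrite("pics/side3.png",cv2.resize(c["image"][y0:y1,x0:x1,::-1],None,fx=3,fy=3,interpolation=cv2.INTER_CUBIC))
E
```

```text
time_s: 5.28
eef_pos: [613.6, 79.2, 292.2]
ee_rot: [0.005, 0.707, 0.707, 0.004]
force: [0.6, 0.3, 1.3]
grip_width: 0.005
grip_force: 0.0
```

View pics/side3.png

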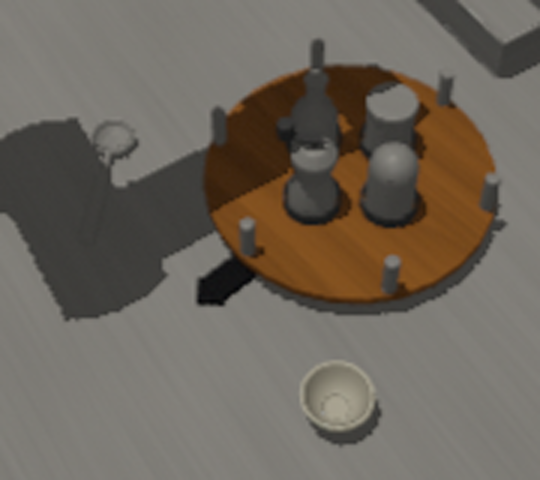

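The side crop shows peg tops at (318,43), (446,76), (490,178), (392,260), (247,222) and (218,111), with the mill ring at about (312,203). The scene view will serve as a cross-check.

```bash
python3 - <<'E'
from h import *
c=ctrl.capture("side")
S=lambda p:np.array(p)/3+[190,170]
P=cast(c,S([(318,43),(446,76),(490,178),(392,260),(247,222),(218,111)]),82);C=P.mean(0);print(C)
a=lambda Q:np.degrees(np.arctan2(Q[:,1],Q[:,0])).round(1)
print(a(P-C),a(cast(c,S([(312,203),(392,207)]),40)-C))
c=ctrl.capture("scene");x0,y0,x1,y1=215,185,340,280
cv2.imwrite("pics/scene3.png",cv2.resize(c["image"][y0:y1,x0:x1,::-1],None,fx=6,fy=6,interpolation=cv2.INTER_CUBIC))
E
```

```text
[604.66374663 -70.27768223]
[  69.2    8.7  -50.4 -110.  -170.5  129.3] [-165.1  -83. ]
```

View pics/scene3.png

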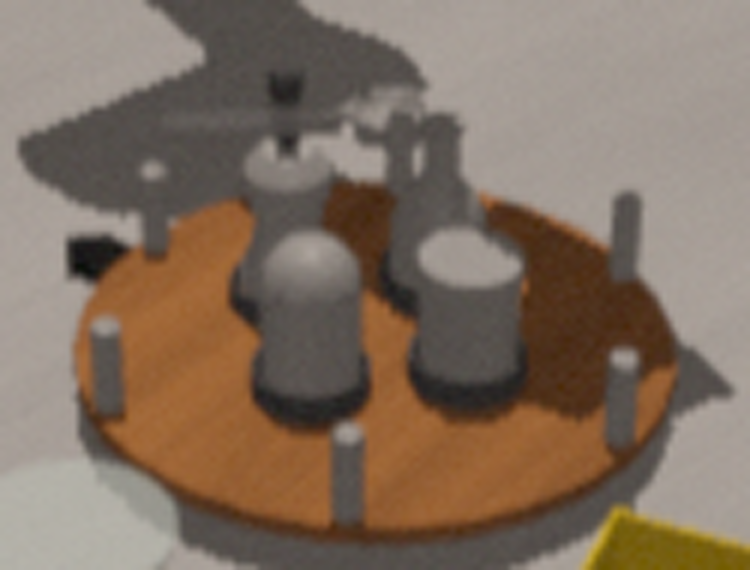

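The peg in line with the mill is at -170.6° and the pointer is at about -170.5°, so they line up. The arm is clear, and in the scene view all four containers stand upright in their wells.

```bash
python3 -c "
from rig import ctrl
print(ctrl.finish_job())"
```

```text
the job is handed in; nothing more can be done
None
```

I turned the carousel about 22° clockwise, so by my camera measurements the pepper mill is within about 1° of the pointer (about 10° is allowed); the arm is clear and the job is handed in, but no verdict came back.

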